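# Pump the ratchet clamp of a portioning board and hold the bar for cutting

## Robot

A 6-joint arm with a two-finger parallel gripper is mounted at the origin on a cart in front of the work surface, level with it; the furniture and walls round the work are solid. World frame = base frame: x ahead of the robot, y to its left, z up, the work surface at z = 0. Lengths are in m, angles in rad, forces in N, time in s.
With the tool pointing down it reaches from about 0.375 to 0.975 m from the base axis. Payload 3.8 kg.
Tool frame: the origin (TCP) lies midway between the tips of the shut fingers; the grasp point (between the pads) lies 19 mm behind it; x points along the fingers, z is the direction in which the jaws open and shut, and the axes are right-handed (so a half turn about x gives the same grasp; the last joint's range is limited). The gripper opens to 85 mm and grips with 20 to 120 N. Pads are 22 mm wide; open, the fingers measure 114 mm over their backs; the gripper's body (76 mm by 85 mm) begins 54 mm behind the grasp point. The pads swing forward as they close: fully open they stand 13 mm farther back than shut.
Start: joints at [1.211, 0.264, 1.604, -0, 1.274, -0.037], TCP at [0.214, 0.64, 0.231] pointing down, gripper open.
Joint ranges: [-2.63, 2.63], [-0.94, 2.18], [0.31, 2.57], [-1.31, 4.45], [0, 2.66], [-2.55, 2.55]. Speed limits (rad/s): [2.57, 2.57, 3.14, 3.14, 3.14, 3.14].

## Interface

Orientations are given as a rotation vector (axis times angle).
In Python, from workcell import * gives the robot as it stands. The module is installed in compiled form; this text tells all that it offers.
- The arm moves only by the tool carry_out, never from a script. Its arguments are lists of equal length, an entry for each row: "offset": the shift along the tool's x, y, z in cm, a list of three; "delta_rot": the turn, a rotation vector about the tool's x, y, z in degrees, a list of three. A call has exactly 5 rows; each row shifts and turns the commanded pose from where the row before left it, along the tool's axes as they then stand; what a row does not reach is not made up. A row lasts 1/12 s, in which the tool goes at most 41.7 mm and 7.16 degrees, less where a joint would pass 70% of its speed; a pose out of reach is approached as far as the arm can. A call is refused whole if a number of a shift passes 4.17 or a number of a turn 7.16, either way. A call with a gripper value outside its range is refused whole. "fingers" is the opening, from -1 (shut) to 1 (fully open), set as the call begins (left out, the last holds). The fingers move at their own pace and stop on an object; "newtons" is the grip in N (left out, the last holds). Time passes only in rows, so rows that do not move let the fingers close, or fill a call up. It gives the time, the measured TCP pose, the force and the opening at its end, in the units of the state.
- read_state(): the state, without advancing time (a new reading comes with each control period).
- read_camera(name): name is "scene" or "top"; returns (picture, depth): 400x640x3 uint8, red, green, blue; 400x640 float32, m along the optical axis (not along the pixel's ray), 0 where there is no reading.
- get_calibration(name): a dict with "fx", "fy", "cx", "cy" (pixels), "distortion" ([k1, k2, p1, p2, k3] as OpenCV has them; the pictures are not rectified), "R" (3x3) and "t" (3): a world point X has camera coordinates R X + t. Camera axes: x right, y down, z forward; pixel columns grow to the right and rows downward; lengths in m; the calibration is good to about 2 mm. A picture is of the moment at which its call begins. get_calibration takes no time and is no camera call.
- finish_job(): hands the job in, once; it reports no verdict.
The state is a dict: "time": time; "q": joint angles; "joint_vel": joint speeds; "joint_torque": joint torques, N m; "tool_pos": TCP position; "tcp_rot": TCP orientation; "wrist_force": force on the tool from outside, world axes, zero at the start; "torque": the same for the moment, N m; "width": opening from 0.0 (shut) to 1.0 (fully open).
Only numpy, scipy, OpenCV 4.12 (cv2) and the standard library are available. Lean on these libraries where they do the work, as an engineer would, in place of code of your own. Each camera call takes 0.05 s, during which the arm holds its last target. There are 200 camera calls.

## Task

On the portioning board, throw the feed lever out of the red notch into the green one so that the pawls drop onto the toothed rail, then pump the red trigger (squeeze it towards the black grip and let it out again, stroke by stroke) until the blue slotted comb bears on the sweet bar and presses it square against the fence. Finish while holding: keep the trigger squeezed so that the comb's springs stay pushed in a bit more than halfway, ready for the cut, without ever bottoming them and crushing the bar. Do not touch the bar or the comb, and leave the things standing about where they are.

Things in the scene. Friction and masses are not known exactly. Their poses are not given: they have to be found in the camera images.
- board: Off-white portioning board, fixed on the counter, 370 x 200 mm, top 20 mm above the counter. Origin under its centre; x along the toothed rail towards the fence, y across, z up. A carriage on the rail carries, from -x to +x: feed lever, black grip, red trigger, an aluminium bracket across the board (up to 53 mm over the counter), sprung comb.
- fence_face (a point): Middle of the fence's inner face, 160 mm along the board's x, 37 mm above the counter. The fence is white and slotted, 152 mm wide, up to 58 mm over the counter.
- lever (a joint): Feed lever, rad: 0 rests in the red notch (pawls lifted, trigger drives nothing), 0.70 rests in the green notch (pawls on the rail). 2 to 3 N at the knob force its sprung plunger over the ridge at 0.35; then it drops into the notch by itself. Stops at -0.06 and 0.76. Its shaft lies along the board's x, 31 mm over the counter.
- lever_knob (a point): Centre of the lever's black ball knob, 20 mm diameter, 66 mm above the shaft; 93 mm over the counter in either notch, 97 mm midway. To throw it to green the knob swings 45 mm across the board, towards the board's -y. 10 to 14 mm in front of it (+x) stands a grey quadrant plate up to 78 mm high; coloured marks on its rim show the notches.
- rear_grip: Fixed black grip of the carriage: round bar, 14 mm diameter, 46 mm long across the board (its y). Origin at the bar's centre, 88 mm over the counter; axes as the board's. 60 mm of room for a finger behind it.
- trigger_grip: Red grip of the trigger: round bar, 14 mm diameter, 46 mm long across the board, in front (+x) of the black one. Origin at the bar's centre, 88 mm over the counter. Let out, it is 48 mm from the black grip (62 mm over both bars); fully squeezed 28 mm (42 mm over both). Squeeze across both bars, along the board's x. Over 60 mm of room in front, above 55 mm height.
- trigger (a joint): Trigger, rad: 0 let out (a spring, 1 to 3 N at the grip, brings it back), 0.34 fully squeezed. Hinged 60 mm below its grip. Pawl down, a full stroke moves the carriage and black grip 8 to 10 mm towards the fence (half the grip's travel, less up to a tooth of 4 mm of play); the middle between the grips hardly moves. Let out, the pawl clicks back, the carriage stays.
- carriage (a joint): Travel of the carriage along the board's x, m, growing towards the fence; 4 N friction. With the lever in green a second, holding pawl keeps it from running back past the last tooth: when the comb presses and the trigger is let out, it slips back by up to 4 mm and the pressure slackens, and further strokes add to what is left. The comb meets the bar after 22 to 46 mm.
- plate (a joint): Travel of the comb into its springs, m: 0 free, 0.010 bottomed (beyond that it crushes the bar). Springs: 2 N plus 1 N per mm. On the comb's two guide pins a green section comes out behind the bracket from 4 to 9 mm, then a red one. A grip force of 10 to 14 N suffices; squeeze in small steps at the end, since a whole stroke from touching pushes it in 8 to 10 mm.
- comb_face: Blue slotted comb that presses on the bar: 152 mm wide, 6 mm thick, from 22 to 54 mm over the counter. Origin in the middle of its thickness, at counter height; axes as the board's.
- comb_front (a point): Middle of the comb's front face, which meets the bar.
- bar: White sweet bar with reddish beans: 48 mm along the board's x, 152 mm across, 34 mm high, about 0.24 kg, loose on the board with up to 6 mm of air to the fence. Origin under its centre. Soft: over 18 N from the comb crushes it.
- tub: lidded storage tub, translucent white with a blue lid, 105 x 127 x 59 mm, origin under its centre; a bystander
- shaker: grey flour shaker, 61 mm wide and 84 mm tall, origin under its centre; a bystander
- kitchen_timer: white wind-up kitchen timer, 63 mm wide and 44 mm tall, origin under its centre; a bystander
- cup_a: fluted yellow cup with a set sweet in it, 75 mm wide and 33 mm tall, origin under its centre; a bystander
Not all that is in view belongs to the job. There is more than one size of the bar; the job needs the largest.

How it is judged:
On the way, in this order (a step that is already met when the one before it is completed fails the run):
1. the feed lever rests in the green notch (value of joint lever above 0.6 rad), for 0.2 s.
2. a first stroke of the trigger with the pawl down (value of joint trigger above 0.2 rad and contact force between the fingers and trigger_grip above 0.5 N and value of joint lever above 0.6 rad), for 0.05 s.
3. the trigger is let out (value of joint trigger below 0.08 rad), for 0.05 s.
4. a second stroke of the trigger (all of step 2), for 0.05 s.
At the end, for the whole second after the job is handed in: Lever in the green notch (over 0.6 rad); fingers keep the trigger squeezed (over 1 N, over 0.03 rad); comb 4 to 9.2 mm into its springs, 5 to 13 N on the bar; bar flat, square (0.03 rad), origin at 133 to 139 mm along the board (against the fence: 136) (value of joint lever above 0.6 rad and value of joint plate between 0.004 and 0.0092 m and contact force between comb_face and bar between 5 and 13 N and value of joint trigger above 0.03 rad and contact force between the fingers and trigger_grip above 1 N and x of bar in the frame of board between 0.133 and 0.139 m and angle between the x axis of bar and the x axis of board, either way round below 0.03 rad and angle between bar's own z axis and vertical below 0.05 rad); the arm keeps its last pose, push and grip.
It fails at once if the bar is crushed: the comb presses on it with more than 18 N (contact force between comb_face and bar above 18 N).
It fails at once if the robot touches the bar (contact force between any of the fingers, the arm and bar above 1 N).
It fails at once if the robot touches the comb (contact force between any of the fingers, the arm and comb_face above 1 N).
It fails at once if a thing standing about (tub, shaker, timer, cup) is moved by more than 15 mm (distance of any of tub, shaker, kitchen_timer, cup_a from where it was at the start of the episode above 0.015 m).
It also fails if it takes over 72 s, if anything falls off the work surface, if the arm or the gripper's body presses on something with over 40 N, if the wrist force passes 120 N, or if a joint passes its speed limit or range.

## Working session

There is one attempt and no reset: what is moved stays moved. The work goes in short steps, Python scripts to look and compute and a tool call to move; the robot and the scene stay as the last step left them, time stands still between calls to the robot, and variables do not carry over. Pictures are saved under pics/ and viewed, about 8 in all and at most 12, crops included, and the job is handed in when it is done.

Besides the shell and the picture viewer there is one more tool, called after "Request:" in YAML: its name, and indented under it one key for each argument. carry_out: Moves the arm, as the interface text tells. Its arguments: {"type":"object","properties":{"offset":{"type":"array"},"delta_rot":{"type":"array"},"fingers":{"type":"number"},"newtons":{"type":"number"}},"required":["offset","delta_rot"]}

```bash
mkdir -p pics; cat > h.py <<'E'
from workcell import *
import numpy as np, cv2
from scipy.spatial.transform import Rotation as Rn
def cal(n):
    c=get_calibration(n); K=np.array([[c['fx'],0,c['cx']],[0,c['fy'],c['cy']],[0,0,1.]])
    return K,np.array(c['distortion'],float),np.array(c['R']),np.array(c['t'])
def ray(n,uv):
    K,d,R,t=cal(n); p=cv2.undistortPoints(np.array(uv,float).reshape(-1,1,2),K,d).reshape(-1,2)
    D=np.c_[p,np.ones(len(p))]@R; return -R.T@t,D
def onplane(n,uv,z):
    o,D=ray(n,uv); return o+D*((z-o[2])/D[:,2])[:,None]
def withdepth(n,uv,dep):
    o,D=ray(n,uv); return o+D*np.array([dep[int(round(v)),int(round(u))] for u,v in uv])[:,None]
def proj(n,X):
    K,d,R,t=cal(n); return cv2.projectPoints(np.array(X,float).reshape(-1,1,3),cv2.Rodrigues(R)[0],t,K,d)[0].reshape(-1,2)
def snap(n,f):
    im,d=read_camera(n); cv2.imwrite(f'pics/{f}.png',im[...,::-1]); np.save(f'pics/{f}.npy',d); return im,d
E
python3 - <<'E'
from h import *
for n in('scene','top'):
    snap(n,n+'0'); K,d,R,t=cal(n); print(n,K[0,0],-R.T@t,R[2])
s=read_state(); print(s)
E
```

```text
scene 363.9373327901944 [ 0.17838112 -0.76326266  0.85247379] [ 0.36410356  0.63808888 -0.67843289]
top 478.3343822470602 [ 0.31606467 -0.04304305  1.32221004] [ 0.20478878  0.02646308 -0.97844839]
{'time': 0.1, 'q': array([ 1.21112613e+00,  2.64697716e-01,  1.60525791e+00,  2.55884116e-05,
        1.27372428e+00, -3.68696402e-02]), 'joint_vel': array([ 6.45922118e-04, -3.69640594e-03, -2.41796392e-03, -1.63084007e-03,
        6.12327375e-05, -9.28267826e-05]), 'joint_torque': array([-8.54461564e-05, -5.16707003e+01, -3.68586874e+01,  1.48137502e-05,
        6.16684556e-03, -1.83486173e-05]), 'tool_pos': array([0.21386146, 0.63951034, 0.23006207]), 'tcp_rot': array([-0.96938487,  1.34659379,  0.96750209]), 'wrist_force': array([-0.37847588,  0.11509736,  0.07729727]), 'torque': array([ 0.01080021,  0.0271651 , -0.04322589]), 'width': 1.0003029995811226}
```

View pics/scene0.png

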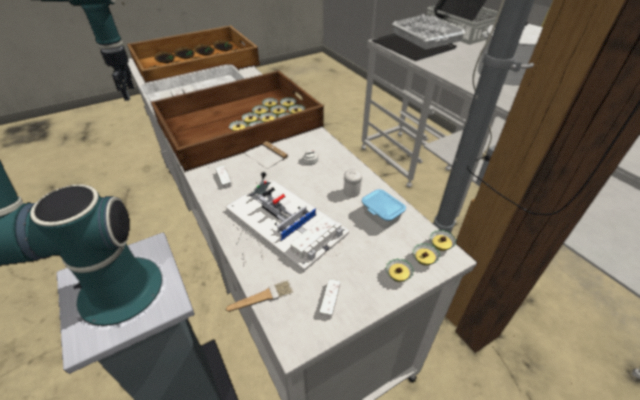

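View pics/top0.png

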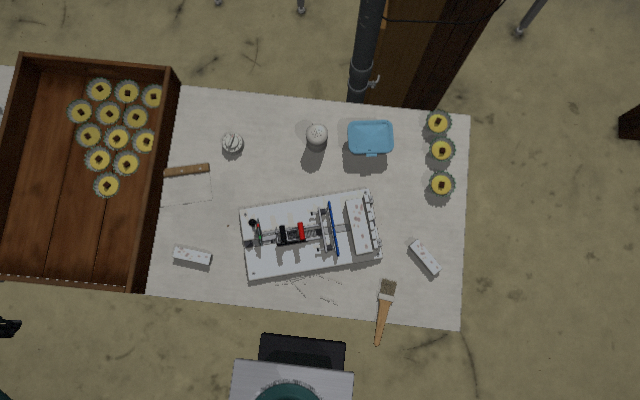

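The top view shows the board at about (310,233). The lever knob is near (253,222), the black grip (284,236), the red trigger (300,231), the comb (334,230) and the bar (357,225). Loose small bars at (192,256) and (424,258) are decoys, and the bar on the board is the largest. Next I'll check a close crop.

```bash
python3 - <<'E'
from h import *
im=cv2.imread('pics/top0.png'); c=im[180:290,230:390]; cv2.imwrite('pics/c1.png',cv2.resize(c,None,fx=5,fy=5,interpolation=cv2.INTER_CUBIC))
d=np.load('pics/top0.npy'); print(d[200:260:10,250:380:10])
hsv=cv2.cvtColor(im,cv2.COLOR_BGR2HSV)
def m(lo,hi):
    k=cv2.inRange(hsv,lo,hi); k[:185]=0;k[285:]=0;k[:,:235]=0;k[:,385:]=0
    n,l,s,ce=cv2.connectedComponentsWithStats(k); return [(s[i].tolist(),ce[i].round(1).tolist()) for i in range(1,n) if s[i][4]>5]
print('red',m((0,150,100),(8,255,255)),m((172,150,100),(180,255,255)))
print('blue',m((95,140,60),(125,255,255)));print('green',m((40,100,50),(85,255,255)));print('black',m((0,0,0),(180,255,45)))
E
```

```text
[[1.3535522 1.355952  1.3568405 1.357064  1.3548626 1.3371338 1.33416
  1.334581  1.3353024 1.328999  1.3020554 1.2995164 1.2984643]
 [1.3253691 1.3282735 1.3317025 1.3244091 1.3283943 1.32771   1.3283328
  1.2997475 1.2941465 1.3297819 1.2932215 1.2915175 1.2898755]
 [1.2415811 1.3185319 1.3183205 1.3204874 1.3225744 1.3244475 1.315505
  1.2880828 1.2965659 1.3183817 1.2880507 1.284239  1.2783422]
 [1.3142601 1.2854002 1.3163602 1.2428325 1.2863048 1.2402501 1.3204565
  1.3224586 1.3134854 1.312035  1.2972493 1.2770342 1.2870526]
 [1.3156642 1.2640405 1.3127184 1.3138552 1.280558  1.3027647 1.2933756
  1.310102  1.3083949 1.3105439 1.307973  1.272382  1.275277 ]
 [1.3001076 1.3087513 1.3039069 1.2976502 1.3048518 1.3018281 1.3050039
  1.2848356 1.2825755 1.3070805 1.3027446 1.2703916 1.2688144]]
red [([298, 222, 7, 17, 74], [300.9, 230.4]), ([257, 224, 2, 3, 6], [257.5, 225.0])] []
blue [([328, 201, 5, 17, 30], [329.8, 209.0]), ([331, 219, 3, 8, 15], [332.2, 222.6]), ([333, 228, 3, 8, 15], [333.9, 231.7]), ([335, 237, 4, 18, 32], [336.4, 246.0])]
green [([259, 235, 2, 4, 8], [259.5, 236.5])]
black [([249, 219, 8, 8, 44], [252.2, 222.4]), ([277, 226, 30, 20, 167], [286.1, 238.0]), ([259, 228, 2, 7, 7], [259.7, 231.0]), ([315, 229, 7, 7, 35], [318.5, 231.5]), ([287, 230, 12, 8, 37], [292.9, 233.1]), ([247, 240, 6, 7, 21], [250.0, 244.0]), ([271, 240, 2, 3, 6], [271.5, 241.0])]
```

View pics/c1.png

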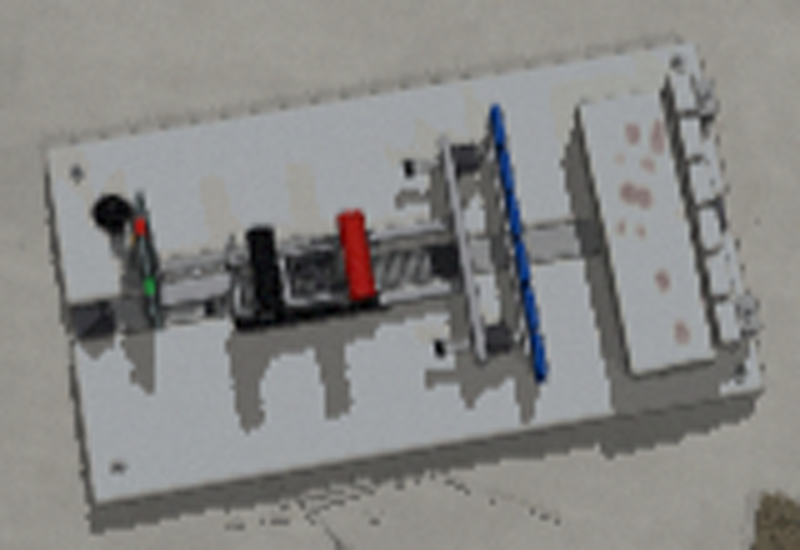

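The crop shows the knob at crop (112,212), the red mark (140,228), the green mark (150,287), the black grip (262,270), the red grip (355,255), the comb (518,245) and the bar (645,240). The board corners are clear too.

```bash
python3 - <<'E'
from h import *
P=lambda c:np.array(c)/5+[230,180]-0.4
cr=onplane('top',P([(47,148),(692,45),(760,393),(95,500)]),.02)
print('corners',cr.round(4)); L=[np.linalg.norm(cr[i]-cr[(i+1)%4]).round(4) for i in range(4)];print(L)
bc=cr.mean(0); ex=(cr[1]+cr[2]-cr[0]-cr[3]); ang=np.arctan2(ex[1],ex[0]); print('board',bc,np.degrees(ang))
e=np.array([np.cos(ang),np.sin(ang)]); n=np.array([-e[1],e[0]])
def rep(nm,X):
    for x in X: print(nm,x.round(4),'board',((x[:2]-bc[:2])@e).round(4),((x[:2]-bc[:2])@n).round(4))
rep('knob',onplane('top',P([(112,212)]),.093))
rep('knob topcap',onplane('top',[(252.2,222.4)],.096))
rep('black ends',onplane('top',P([(258,229),(268,318)]),.092))
g=onplane('top',P([(262,270),(355,255)]),.092); rep('grips',g)
rep('red ends',onplane('top',P([(350,212),(360,300)]),.093))
rep('comb ends',onplane('top',P([(494,107),(541,380)]),.054))
rep('bar corners',onplane('top',P([(578,105),(660,90),(718,358),(633,375)]),.054))
rep('marks',onplane('top',P([(140,228),(150,287)]),.078))
# scene camera crop check
rr=proj('scene',[*onplane('top',P([(112,212)]),.093),*onplane('top',P([(262,270),(355,255)]),.088)]);print(rr)
im=cv2.imread('pics/scene0.png')[165:270,215:355]
cv2.imwrite('pics/c2.png',cv2.resize(im,None,fx=5.5,fy=5.5,interpolation=cv2.INTER_CUBIC))
hsv=cv2.cvtColor(cv2.imread('pics/scene0.png'),cv2.COLOR_BGR2HSV); k=cv2.inRange(hsv,(0,150,100),(8,255,255)); 
print([ (s.tolist()) for s in cv2.connectedComponentsWithStats(k[165:270,215:355])[2]])
s=read_state(); print(Rn.from_rotvec(s['tcp_rot']).as_matrix().round(3))
E
```

```text
corners [[ 0.5421  0.2002  0.02  ]
 [ 0.6411 -0.1496  0.02  ]
 [ 0.4521 -0.2039  0.02  ]
 [ 0.3543  0.1462  0.02  ]]
[np.float64(0.3636), np.float64(0.1966), np.float64(0.3635), np.float64(0.1954)]
board [ 0.49737744 -0.0017709   0.02      ] -74.30418374172888
knob [0.4997 0.148  0.093 ] board -0.1436 0.0427
knob topcap [0.4982 0.1469 0.096 ] board -0.1429 0.0411
black ends [0.4996 0.0715 0.092 ] board -0.0699 0.0219
black ends [0.4541 0.0604 0.092 ] board -0.0715 -0.0249
grips [0.4785 0.0666 0.092 ] board -0.071 0.0003
grips [0.4917 0.0197 0.092 ] board -0.0222 0.0004
red ends [0.5137 0.025  0.093 ] board -0.0213 0.023
red ends [0.4686 0.0143 0.093 ] board -0.0232 -0.0234
comb ends [ 0.586  -0.0435  0.054 ] board 0.0641 0.0741
comb ends [ 0.4421 -0.0842  0.054 ] board 0.0644 -0.0755
bar corners [ 0.5923 -0.0886  0.054 ] board 0.1092 0.0679
bar corners [ 0.6056 -0.1319  0.054 ] board 0.1546 0.069
bar corners [ 0.4644 -0.1761  0.054 ] board 0.1589 -0.0789
bar corners [ 0.4503 -0.1322  0.054 ] board 0.1129 -0.0806
marks [0.4951 0.1345 0.078 ] board -0.1318 0.0347
marks [0.4648 0.125  0.078 ] board -0.1308 0.0029
[[262.67195217 174.95825034]
 [267.39289259 191.99283182]
 [277.65538828 199.14031118]]
[[0, 0, 140, 105, 14667], [58, 30, 11, 9, 33]]
[[-0.001 -0.948  0.317]
 [-0.002  0.317  0.948]
 [-1.     0.    -0.002]]
```

View pics/c2.png

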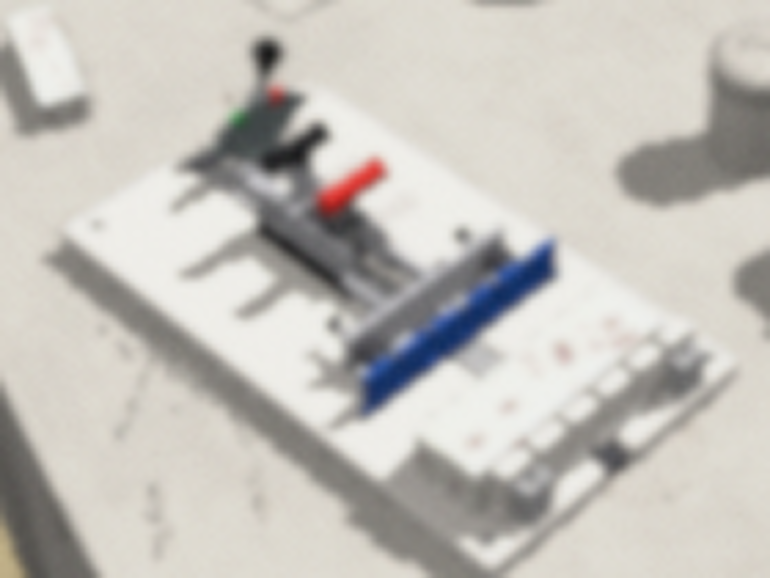

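The knob projects to within 1 px in the scene view, so the two views agree. Now I'll turn the jaw axis to the board's −x and go to a point beyond the knob on its +y side, at height.

Request:
carry_out:
  offset:
    - [0,0,0]
    - [0,0,0]
    - [0,0,0]
    - [0,0,0]
    - [0,0,0]
  delta_rot:
    - [-6.84,0,0]
    - [-6.84,0,0]
    - [-6.84,0,0]
    - [-6.84,0,0]
    - [-6.84,0,0]
  fingers: -1
  newtons: 20

```text
time: 0.52
tool_pos: [0.214, 0.6397, 0.2305]
tcp_rot: [-1.413, 1.065, 1.412]
wrist_force: [0.1, 0.1, 0.2]
width: 0.302
```

Request:
carry_out:
  offset:
    - [0,-0.9,-2.7]
    - [0,-0.9,-2.7]
    - [0,-0.9,-2.7]
    - [0,-0.9,-2.7]
    - [0,-0.9,-2.7]
  delta_rot:
    - [0,0,0]
    - [0,0,0]
    - [0,0,0]
    - [0,0,0]
    - [0,0,0]

```text
time: 0.93
tool_pos: [0.2942, 0.5209, 0.2306]
tcp_rot: [-1.409, 1.068, 1.409]
wrist_force: [-0.8, 0.6, 0.4]
width: -0.0
```

Request:
carry_out:
  offset:
    - [0,-0.9,-2.7]
    - [0,-0.9,-2.7]
    - [0,-0.9,-2.7]
    - [0,-0.9,-2.7]
    - [0,-0.9,-2.7]
  delta_rot:
    - [0,0,0]
    - [0,0,0]
    - [0,0,0]
    - [0,0,0]
    - [0,0,0]

```text
time: 1.35
tool_pos: [0.3741, 0.4031, 0.2307]
tcp_rot: [-1.408, 1.068, 1.409]
wrist_force: [0.3, -0.3, -0.7]
width: -0.001
```

Request:
carry_out:
  offset:
    - [0,-0.9,-2.7]
    - [0,-0.9,-2.7]
    - [0,-0.9,-2.7]
    - [0,-0.9,-2.7]
    - [0,-0.9,-2.7]
  delta_rot:
    - [0,0,0]
    - [0,0,0]
    - [0,0,0]
    - [0,0,0]
    - [0,0,0]

```text
time: 1.77
tool_pos: [0.454, 0.2854, 0.2308]
tcp_rot: [-1.408, 1.068, 1.409]
wrist_force: [0.2, 1.7, -0.5]
width: 0.001
```

Request:
carry_out:
  offset:
    - [0,-0.9,-2.7]
    - [0,-0.9,-2.7]
    - [0,-0.9,-2.7]
    - [0,-0.9,-2.7]
    - [0,0,0]
  delta_rot:
    - [0,0,0]
    - [0,0,0]
    - [0,0,0]
    - [0,0,0]
    - [0,0,0]

```text
time: 2.18
tool_pos: [0.5197, 0.1887, 0.2308]
tcp_rot: [-1.408, 1.07, 1.404]
wrist_force: [0.2, -0.7, -0.8]
width: 0.001
```

```bash
cat >> h.py <<'E'
A=np.radians(-74.3); B0=np.array([.4974,-.0018]); E=np.array([np.cos(A),np.sin(A)]); N=np.array([-E[1],E[0]])
def st():
    s=read_state(); M=Rn.from_rotvec(s['tcp_rot']).as_matrix(); d=s['tool_pos'][:2]-B0
    print('t',round(s['time'],2),'board xyz mm',(np.array([d@E,d@N,s['tool_pos'][2]])*1000).round(1),'toolz',np.degrees(np.arctan2(M[1,2],M[0,2])).round(1),'down',M[:,0].round(3),
     'F board',(s['wrist_force'][:2]@E).round(2),(s['wrist_force'][:2]@N).round(2),s['wrist_force'][2].round(2),'w',round(s['width'],4))
    return s,M
E
python3 -c "
from h import *
s,M=st()
d=np.array([-.148,.079]);w=B0+d[0]*E+d[1]*N
print((M.T@(np.r_[w,.15]-s['tool_pos'])*100).round(2), s['q'].round(2))"
```

```text
t 2.18 board xyz mm [-177.4   73.   230.8] toolz 105.5 down [ 0.001 -0.002 -1.   ] F board 0.76 -0.01 -0.82 w 0.0012
[ 8.09 -0.61 -2.92] [ 0.3   0.03  1.87 -0.    1.24 -1.54]
```

Request:
carry_out:
  offset:
    - [0,-0.35,-1.45]
    - [0,-0.35,-1.45]
    - [2.5,0,0]
    - [2.5,0,0]
    - [2.5,0,0]
  delta_rot:
    - [0,0,0]
    - [0,0,0]
    - [0,0,0]
    - [0,0,0]
    - [0,0,0]

```text
time: 2.6
tool_pos: [0.5323, 0.1666, 0.1557]
tcp_rot: [-1.408, 1.066, 1.407]
wrist_force: [0.6, -0.2, -0.4]
width: 0.002
```

Request:
carry_out:
  offset:
    - [2.5,0,0]
    - [2.5,0,0]
    - [1.5,0,0]
    - [0.6,0,0]
    - [0,0,0]
  delta_rot:
    - [0,0,0]
    - [0,0,0]
    - [0,0,0]
    - [0,0,0]
    - [0,0,0]

```text
time: 3.02
tool_pos: [0.5301, 0.1664, 0.083]
tcp_rot: [-1.407, 1.071, 1.412]
wrist_force: [0.3, -0.7, 0.8]
width: 0.005
```

```bash
python3 -c "
from h import *
st()
im,d=snap('top','top1'); im=cv2.imread('pics/top1.png')[180:290,230:390]; cv2.imwrite('pics/c3.png',cv2.resize(im,None,fx=5,fy=5,interpolation=cv2.INTER_CUBIC))"
```

```text
t 3.02 board xyz mm [-153.1   77.    83. ] toolz 105.7 down [-0.005 -0.001 -1.   ] F board 0.76 0.11 0.83 w 0.0047
```

View pics/c3.png

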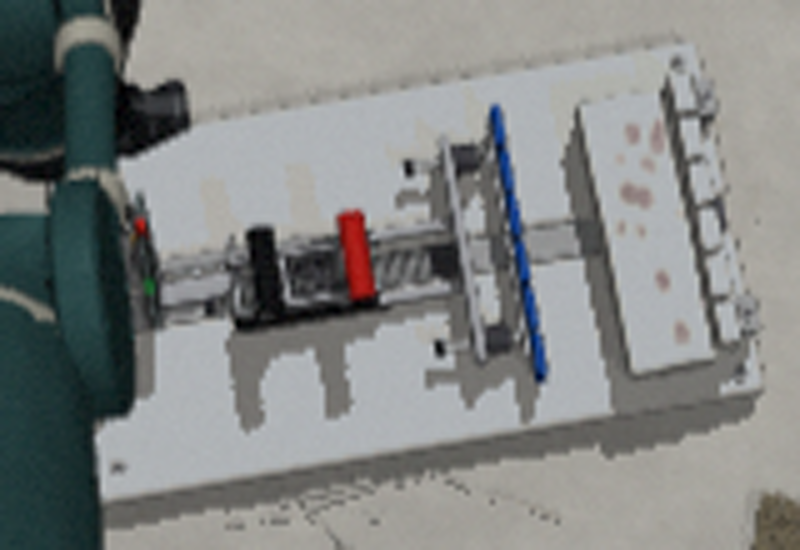

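The knob is hidden by the arm in this picture. The scene otherwise looks unchanged. Next I'll push the knob towards the board's −y in small rows.

Request:
carry_out:
  offset:
    - [-0.2,0.4,-0.4]
    - [0,0.6,0]
    - [0,0.6,0]
    - [0,0.5,0]
    - [0,0.5,0]
  delta_rot:
    - [0,0,0]
    - [0,0,0]
    - [0,0,0]
    - [0,0,0]
    - [0,0,0]

```text
time: 3.48
tool_pos: [0.5118, 0.1563, 0.0904]
tcp_rot: [-1.412, 1.059, 1.401]
wrist_force: [6.2, 1.8, 5.1]
width: 0.0
```

Request:
carry_out:
  offset:
    - [0,0.5,0]
    - [0,0.5,0]
    - [0,0.5,0]
    - [0,0.4,0]
    - [0,0.4,0]
  delta_rot:
    - [0,0,0]
    - [0,0,0]
    - [0,0,0]
    - [0,0,0]
    - [0,0,0]

```text
time: 3.9
tool_pos: [0.4856, 0.1493, 0.0879]
tcp_rot: [-1.408, 1.067, 1.408]
wrist_force: [-0.3, -0.4, 0.8]
width: 0.004
```

```bash
python3 -c "
from h import *
st()"
```

```text
t 3.9 board xyz mm [-148.7   29.5   87.9] toolz 105.7 down [ 0.  0. -1.] F board 0.25 -0.39 0.82 w 0.0038
```

Request:
carry_out:
  offset:
    - [0,-1.0,0]
    - [-2.5,0,0]
    - [-2.5,0,0]
    - [-2.5,0,0]
    - [0,0,0]
  delta_rot:
    - [0,0,0]
    - [0,0,0]
    - [0,0,0]
    - [0,0,0]
    - [0,0,0]
  fingers: 1

```text
time: 4.32
tool_pos: [0.4991, 0.1531, 0.1673]
tcp_rot: [-1.411, 1.061, 1.403]
wrist_force: [1.3, 0.7, -0.1]
width: 0.711
```

Request:
carry_out:
  offset:
    - [0,1.0,-2.5]
    - [0,1.0,-2.5]
    - [0,1.0,-2.5]
    - [0,1.0,-2.5]
    - [0,0,0]
  delta_rot:
    - [0,0,0]
    - [0,0,0]
    - [0,0,0]
    - [0,0,0]
    - [0,0,0]

```text
time: 4.73
tool_pos: [0.4831, 0.0416, 0.1611]
tcp_rot: [-1.406, 1.072, 1.408]
wrist_force: [-0.4, 0.6, -1.5]
width: 1.001
```

```bash
python3 -c "
from h import *
st()
snap('scene','s2'); im=cv2.imread('pics/s2.png')[140:270,215:355]; cv2.imwrite('pics/c4.png',cv2.resize(im,None,fx=4.5,fy=4.5,interpolation=cv2.INTER_CUBIC))
w=lambda x,y,z:[*(B0+x*E+y*N),z]
print((proj('scene',[w(-.1435,.042,.093),w(-.1435,-.003,.093)])-[215,140])*4.5)"
```

```text
t 4.73 board xyz mm [-45.7  -2.1 161.1] toolz 105.6 down [-0.003 -0.002 -1.   ] F board -0.68 -0.24 -1.49 w 1.0007
[[213.87105114 157.83458455]
 [166.07207578 186.08705619]]
```

View pics/c4.png

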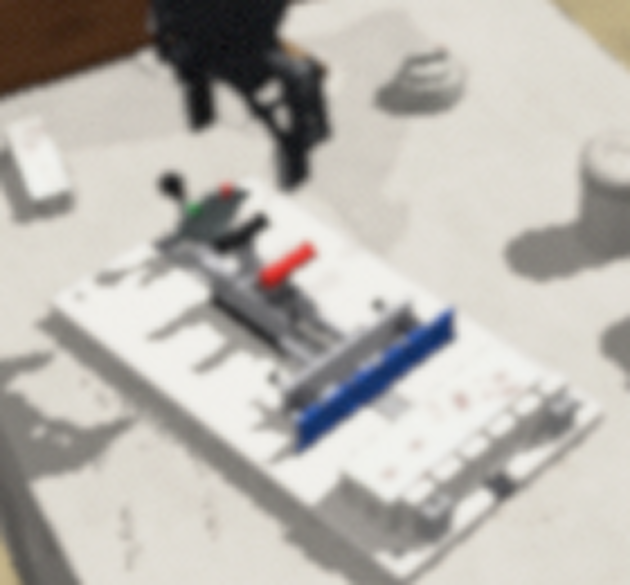

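The knob is at crop (172,185), in the green notch (predicted (166,186), against (214,158) for red). The fingers are open above the grips. Now I'll descend over the grips.

Request:
carry_out:
  offset:
    - [2.2,-0.2,0]
    - [2.2,0,0]
    - [2.2,0,0]
    - [1.5,0,0]
    - [0.9,0,0]
  delta_rot:
    - [0,0,0]
    - [0,0,0]
    - [0,0,0]
    - [0,0,0]
    - [0,0,0]

```text
time: 5.2
tool_pos: [0.4843, 0.0464, 0.0695]
tcp_rot: [-1.406, 1.069, 1.413]
wrist_force: [-0.8, -0.2, -0.1]
width: 1.001
```

Request:
carry_out:
  offset:
    - [0,0,0]
    - [0,0,0]
    - [0,0,0]
    - [0,0,0]
    - [0,0,0]
  delta_rot:
    - [0,0,0]
    - [0,0,0]
    - [0,0,0]
    - [0,0,0]
    - [0,0,0]
  fingers: 0.5
  newtons: 20

```text
time: 5.62
tool_pos: [0.4873, 0.0456, 0.0734]
tcp_rot: [-1.41, 1.065, 1.406]
wrist_force: [1.6, -1.3, -1.5]
width: 0.749
```

```bash
python3 -c "
from h import *
st()"
```

```text
t 5.62 board xyz mm [-48.3   3.1  73.4] toolz 105.7 down [ 0.002 -0.    -1.   ] F board 1.65 1.22 -1.54 w 0.7493
```

Request:
carry_out:
  offset:
    - [0,0,0]
    - [0,0,0]
    - [0,0,0]
    - [0,0,0]
    - [0,0,0]
  delta_rot:
    - [0,0,0]
    - [0,0,0]
    - [0,0,0]
    - [0,0,0]
    - [0,0,0]
  fingers: 0.04

```text
time: 6.03
tool_pos: [0.4874, 0.0469, 0.0742]
tcp_rot: [-1.407, 1.064, 1.406]
wrist_force: [-1.7, 3.8, 7.0]
width: 0.52
```

Request:
carry_out:
  offset:
    - [0,0,0]
    - [0,0,0]
    - [0,0,0]
    - [0,0,0]
    - [0,0,0]
  delta_rot:
    - [0,0,0]
    - [0,0,0]
    - [0,0,0]
    - [0,0,0]
    - [0,0,0]

```text
time: 6.45
tool_pos: [0.4874, 0.0469, 0.0742]
tcp_rot: [-1.407, 1.064, 1.406]
wrist_force: [-1.3, 3.9, 7.0]
width: 0.524
```

```bash
cat >> h.py <<'E'
def comb(f):
    snap('top',f); im=cv2.imread(f'pics/{f}.png'); hsv=cv2.cvtColor(im,cv2.COLOR_BGR2HSV)
    o={}
    for n,lo,hi,z in(('comb',(105,140,40),(125,255,255),.054),):
        k=cv2.inRange(hsv,lo,hi);k[:190]=0;k[280:]=0;k[:,:300]=0;k[:,385:]=0
        v,u=np.nonzero(k); X=onplane('top',np.c_[u,v],z)[:,:2]-B0
        x,y=X@E*1000,X@N*1000; 
        for a,b in((-76,-30),(-30,30),(30,80)):
            q=(y>a)&(y<b); print(n,(a,b),q.sum(),x[q].mean().round(1) if q.any() else None)
    return im
E
python3 -c "
from h import *
st(); comb('t2')
im=cv2.imread('pics/t2.png')[170:300,230:390]; cv2.imwrite('pics/c5.png',cv2.resize(im,None,fx=4.5,fy=4.5,interpolation=cv2.INTER_CUBIC))
import shutil
im=cv2.imread('pics/top0.png')
hsv=cv2.cvtColor(im,cv2.COLOR_BGR2HSV);k=cv2.inRange(hsv,(105,140,40),(125,255,255));k[:190]=0;k[280:]=0;k[:,:300]=0;k[:,385:]=0
v,u=np.nonzero(k); X=onplane('top',np.c_[u,v],.054)[:,:2]-B0; print('start',(X@E*1000).mean(),len(u))
"
```

```text
t 6.45 board xyz mm [-49.6   3.6  74.2] toolz 105.7 down [ 0.003  0.002 -1.   ] F board -4.08 -0.2 7.0 w 0.5235
comb (-76, -30) 32 69.8
comb (-30, 30) 40 69.4
comb (30, 80) 32 69.1
start 64.54329564148284 101
```

View pics/c5.png

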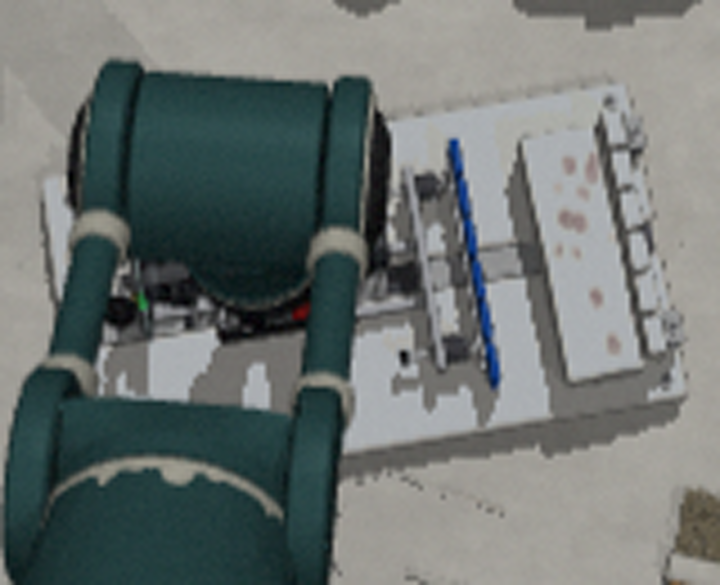

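The first stroke moved the comb about 5 mm (64.5 to 69.4), and the knob is still at the green mark. I'll continue: let out, follow forward, squeeze.

Request:
carry_out:
  offset:
    - [0,0,0]
    - [0,0,0]
    - [0,0,-0.4]
    - [0,0,-0.3]
    - [0,0,0]
  delta_rot:
    - [0,0,0]
    - [0,0,0]
    - [0,0,0]
    - [0,0,0]
    - [0,0,0]
  fingers: 0.7

```text
time: 6.92
tool_pos: [0.4882, 0.0384, 0.0722]
tcp_rot: [-1.408, 1.067, 1.408]
wrist_force: [-0.4, -0.2, -0.2]
width: 0.853
```

Request:
carry_out:
  offset:
    - [0,0,0]
    - [0,0,0]
    - [0,0,0]
    - [0,0,0]
    - [0,0,0]
  delta_rot:
    - [0,0,0]
    - [0,0,0]
    - [0,0,0]
    - [0,0,0]
    - [0,0,0]
  fingers: 0.02

```text
time: 7.33
tool_pos: [0.4884, 0.0399, 0.0733]
tcp_rot: [-1.407, 1.065, 1.408]
wrist_force: [-1.8, 3.4, 5.9]
width: 0.509
```

```bash
python3 -c "
from h import *
st(); comb('t3')"
```

```text
t 7.33 board xyz mm [-42.5   2.7  73.3] toolz 105.7 down [ 0.     0.002 -1.   ] F board -3.78 -0.79 5.91 w 0.5093
comb (-76, -30) 33 77.2
comb (-30, 30) 40 76.8
comb (30, 80) 33 76.4
```

Request:
carry_out:
  offset:
    - [0,0,0]
    - [0,0,0]
    - [0,0,-0.5]
    - [0,0,-0.4]
    - [0,0,0]
  delta_rot:
    - [0,0,0]
    - [0,0,0]
    - [0,0,0]
    - [0,0,0]
    - [0,0,0]
  fingers: 0.7

```text
time: 7.8
tool_pos: [0.4907, 0.0295, 0.0722]
tcp_rot: [-1.408, 1.067, 1.408]
wrist_force: [0.2, 0.7, 0.9]
width: 0.851
```

Request:
carry_out:
  offset:
    - [0,0,0]
    - [0,0,0]
    - [0,0,0]
    - [0,0,0]
    - [0,0,0]
  delta_rot:
    - [0,0,0]
    - [0,0,0]
    - [0,0,0]
    - [0,0,0]
    - [0,0,0]
  fingers: 0.0

```text
time: 8.22
tool_pos: [0.491, 0.0312, 0.0733]
tcp_rot: [-1.407, 1.065, 1.408]
wrist_force: [-1.9, 3.7, 6.9]
width: 0.5
```

Request:
carry_out:
  offset:
    - [0,0,0]
    - [0,0,0]
    - [0,0,-0.4]
    - [0,0,-0.4]
    - [0,0,0]
  delta_rot:
    - [0,0,0]
    - [0,0,0]
    - [0,0,0]
    - [0,0,0]
    - [0,0,0]
  fingers: 0.7

```text
time: 8.63
tool_pos: [0.4928, 0.0218, 0.0721]
tcp_rot: [-1.408, 1.067, 1.408]
wrist_force: [-0.1, 0.2, -0.4]
width: 0.853
```

Request:
carry_out:
  offset:
    - [0,0,0]
    - [0,0,0]
    - [0,0,0]
    - [0,0,0]
    - [0,0,0]
  delta_rot:
    - [0,0,0]
    - [0,0,0]
    - [0,0,0]
    - [0,0,0]
    - [0,0,0]
  fingers: 0.0

```text
time: 9.05
tool_pos: [0.4931, 0.0235, 0.0733]
tcp_rot: [-1.407, 1.065, 1.408]
wrist_force: [-1.6, 3.1, 6.1]
width: 0.503
```

```bash
cat >> h.py <<'E'
def bar(f):
    im=cv2.imread(f'pics/{f}.png'); im=cv2.cvtColor(im,cv2.COLOR_BGR2HSV); im=im
    d=np.load(f'pics/{f}.npy'); v,u=np.mgrid[190:285,310:390]; v=v.ravel();u=u.ravel(); o,D=ray('top',np.c_[u,v]); P=o+D*d[v,u][:,None]
    X=P[:,:2]-B0; x,y,z=X@E*1000,X@N*1000,P[:,2]*1000
    for c in(-60,-35,35,60):
        q=(abs(y-c)<8)&(z>48)&(z<60)&(x>95)&(x<157); print('bar rear y',c,np.percentile(x[q],[2,98]).round(1),q.sum())
E
python3 -c "
from h import *
st(); comb('t4'); bar('top0'); bar('t4')"
```

```text
t 9.05 board xyz mm [-25.5   2.7  73.3] toolz 105.7 down [ 0.001  0.002 -1.   ] F board -3.39 -0.66 6.1 w 0.503
comb (-76, -30) 34 94.6
comb (-30, 30) 44 94.4
comb (30, 80) 30 93.9
bar rear y -60 [112.3 156. ] 100
bar rear y -35 [112.5 155.3] 100
bar rear y 35 [109.6 153.3] 96
bar rear y 60 [109.2 153.5] 90
bar rear y -60 [ 96.7 155.9] 105
bar rear y -35 [ 97.  155.2] 110
bar rear y 35 [ 95.9 153.7] 103
bar rear y 60 [ 95.9 153. ] 102
```

Request:
carry_out:
  offset:
    - [0,0,0]
    - [0,0,0]
    - [0,0,-0.5]
    - [0,0,-0.4]
    - [0,0,0]
  delta_rot:
    - [0,0,0]
    - [0,0,0]
    - [0,0,0]
    - [0,0,0]
    - [0,0,0]
  fingers: 0.7

```text
time: 9.52
tool_pos: [0.4953, 0.0131, 0.0722]
tcp_rot: [-1.408, 1.067, 1.408]
wrist_force: [0.6, 0.2, -0.1]
width: 0.851
```

Request:
carry_out:
  offset:
    - [0,0,0]
    - [0,0,0]
    - [0,0,0]
    - [0,0,0]
    - [0,0,0]
  delta_rot:
    - [0,0,0]
    - [0,0,0]
    - [0,0,0]
    - [0,0,0]
    - [0,0,0]
  fingers: 0.0

```text
time: 9.93
tool_pos: [0.4955, 0.0148, 0.0733]
tcp_rot: [-1.407, 1.065, 1.408]
wrist_force: [-1.6, 3.6, 6.6]
width: 0.503
```

```bash
python3 -c "
from h import *
st(); comb('t5')
im=cv2.imread('pics/t5.png')[185:275,290:390]; cv2.imwrite('pics/c6.png',cv2.resize(im,None,fx=6.5,fy=6.5,interpolation=cv2.INTER_CUBIC))"
```

```text
t 9.93 board xyz mm [-16.5   2.7  73.3] toolz 105.7 down [ 0.001  0.002 -1.   ] F board -3.89 -0.62 6.65 w 0.5033
comb (-76, -30) 36 103.6
comb (-30, 30) 46 103.5
comb (30, 80) 33 103.0
```

View pics/c6.png

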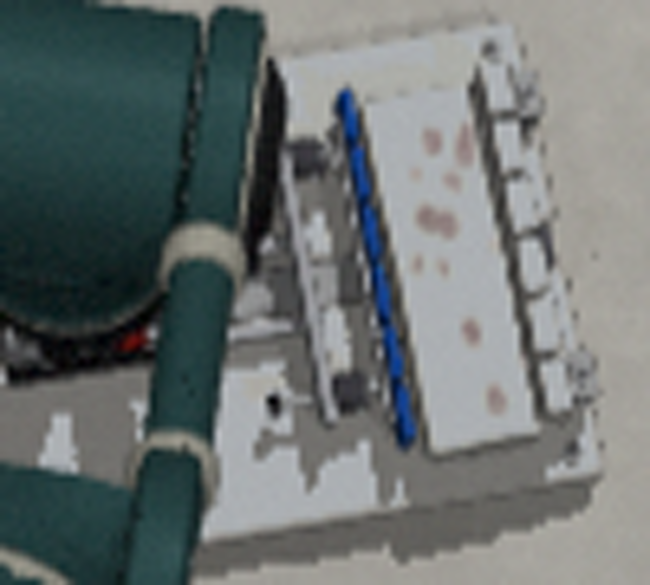

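The comb's front edge stands about 3–5 mm from the bar, which is slightly skewed. I'll take the next stroke in steps and watch the comb.

Request:
carry_out:
  offset:
    - [0,0,0]
    - [0,0,0]
    - [0,0,-0.5]
    - [0,0,-0.4]
    - [0,0,0]
  delta_rot:
    - [0,0,0]
    - [0,0,0]
    - [0,0,0]
    - [0,0,0]
    - [0,0,0]
  fingers: 0.7

```text
time: 10.4
tool_pos: [0.4978, 0.0045, 0.0722]
tcp_rot: [-1.408, 1.067, 1.408]
wrist_force: [-0.0, -0.4, -0.9]
width: 0.847
```

Request:
carry_out:
  offset:
    - [0,0,0]
    - [0,0,0]
    - [0,0,0]
    - [0,0,0]
    - [0,0,0]
  delta_rot:
    - [0,0,0]
    - [0,0,0]
    - [0,0,0]
    - [0,0,0]
    - [0,0,0]
  fingers: 0.16

```text
time: 10.82
tool_pos: [0.4977, 0.006, 0.0731]
tcp_rot: [-1.407, 1.066, 1.408]
wrist_force: [-2.8, 3.9, 5.6]
width: 0.58
```

```bash
cat >> h.py <<'E'
def brk(f):
    # carriage bracket: bright grey line left of comb; measured at the visible -y end by depth (z 45-58, x behind comb)
    d=np.load(f'pics/{f}.npy'); v,u=np.mgrid[190:285,300:390]; v=v.ravel();u=u.ravel(); o,D=ray('top',np.c_[u,v]); P=o+D*d[v,u][:,None]
    X=P[:,:2]-B0; x,y,z=X@E*1000,X@N*1000,P[:,2]*1000
    im=cv2.imread(f'pics/{f}.png'); h=cv2.cvtColor(im,cv2.COLOR_BGR2HSV); k=cv2.inRange(h,(105,140,40),(125,255,255))[v,u]>0
    c=x[k].mean(); q=(y>-50)&(y<-10)&(z>46)&(z<58)&(x<c-10)&(x>c-45)
    print('comb',c.round(2),'bracket',x[q].mean().round(2),q.sum(),'gap',(c-x[q].mean()).round(2))
E
python3 -c "
from h import *
st(); comb('t6')
for f in('t2','t3','t4','t5','t6'): brk(f)
bar('t6')"
```

```text
t 10.82 board xyz mm [-7.4  2.4 73.1] toolz 105.7 down [ 0.     0.002 -1.   ] F board -4.52 -1.62 5.6 w 0.5802
comb (-76, -30) 37 109.3
comb (-30, 30) 44 108.8
comb (30, 80) 33 108.3
comb 69.59 bracket 41.64 39 gap 27.95
comb 76.94 bracket 49.62 43 gap 27.32
comb 94.52 bracket 66.21 42 gap 28.31
comb 102.57 bracket 75.57 40 gap 27.0
comb 109.06 bracket 79.64 38 gap 29.43
bar rear y -60 [106.9 155.8] 112
bar rear y -35 [107.5 155.6] 109
bar rear y 35 [106.8 154.8] 105
bar rear y 60 [107.4 155.5] 104
```

The comb is now at 108.8 and the bar is square, with its front at about 155.6 on both sides. It is near the fence, so I'll finish this stroke in two steps.

Request:
carry_out:
  offset:
    - [0,0,0]
    - [0,0,0]
    - [0,0,0]
    - [0,0,0]
    - [0,0,0]
  delta_rot:
    - [0,0,0]
    - [0,0,0]
    - [0,0,0]
    - [0,0,0]
    - [0,0,0]
  fingers: 0.08

```text
time: 11.28
tool_pos: [0.4977, 0.0065, 0.0733]
tcp_rot: [-1.406, 1.065, 1.409]
wrist_force: [-2.6, 5.1, 7.8]
width: 0.543
```

```bash
python3 -c "
from h import *
st(); comb('t7');brk('t7');bar('t7')"
```

```text
t 11.28 board xyz mm [-7.9  2.5 73.3] toolz 105.7 down [-0.     0.002 -1.   ] F board -5.66 -1.1 7.79 w 0.5428
comb (-76, -30) 38 109.9
comb (-30, 30) 44 109.7
comb (30, 80) 34 109.2
comb 109.9 bracket 81.85 38 gap 28.05
bar rear y -60 [108.5 155.5] 106
bar rear y -35 [107.5 155.5] 108
bar rear y 35 [107.5 155. ] 108
bar rear y 60 [107.1 156.4] 108
```

Request:
carry_out:
  offset:
    - [0,0,0]
    - [0,0,0]
    - [0,0,0]
    - [0,0,0]
    - [0,0,0]
  delta_rot:
    - [0,0,0]
    - [0,0,0]
    - [0,0,0]
    - [0,0,0]
    - [0,0,0]
  fingers: 0.02

```text
time: 11.75
tool_pos: [0.4977, 0.0068, 0.0734]
tcp_rot: [-1.405, 1.065, 1.409]
wrist_force: [-3.8, 6.2, 9.2]
width: 0.512
```

```bash
python3 -c "
from h import *
st(); comb('t8');brk('t8');bar('t8')
im=cv2.imread('pics/t8.png')[185:275,290:390]; a=cv2.resize(im,None,fx=6.5,fy=6.5,interpolation=cv2.INTER_CUBIC); cv2.imwrite('pics/c7.png',a)"
```

```text
t 11.75 board xyz mm [-8.2  2.6 73.4] toolz 105.7 down [-0.     0.003 -1.   ] F board -6.96 -1.96 9.19 w 0.5122
comb (-76, -30) 38 109.9
comb (-30, 30) 43 109.6
comb (30, 80) 34 109.2
comb 109.82 bracket 83.29 41 gap 26.53
bar rear y -60 [108.4 156.3] 111
bar rear y -35 [107.8 155.5] 109
bar rear y 35 [107.4 156.2] 106
bar rear y 60 [106.6 155.5] 106
```

View pics/c7.png

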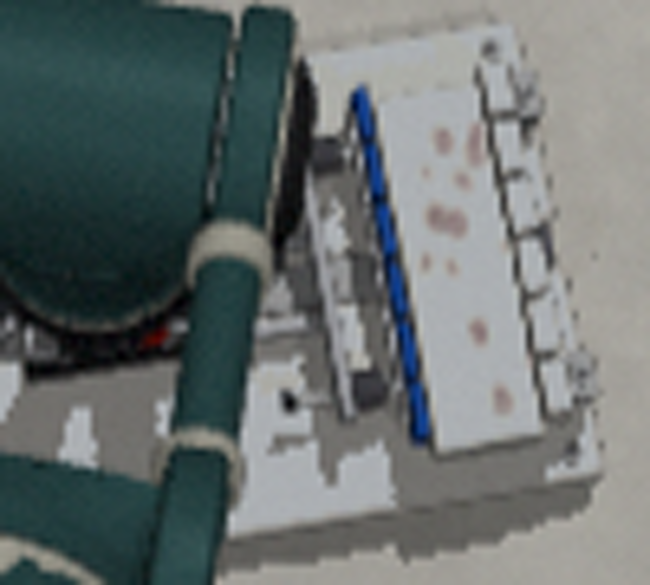

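The comb stopped at 109.7, so it touches the bar against the fence with the springs about 2 mm in by geometry. Before the last stroke I'll set up a sharper bracket-to-comb gap measure, calibrated on the free-travel pictures.

```bash
cat >> h.py <<'E'
def prof(f,ys=(-45,-12),plot=False):
    im=cv2.imread(f'pics/{f}.png').astype(np.float32); xs=np.arange(20,130,.25); yy=np.arange(ys[0],ys[1],.5)
    gx,gy=np.meshgrid(xs,yy); W=B0+(gx.ravel()[:,None]*E+gy.ravel()[:,None]*N)/1000
    p=proj('top',np.c_[W,np.full(len(W),.053)]).reshape(*gx.shape,2).astype(np.float32)
    r=cv2.remap(im,p[...,0],p[...,1],cv2.INTER_LINEAR).mean(0)
    bl=np.clip(r[:,0]-r[:,2]-15,0,None); c=(bl*xs)[xs>55].sum()/bl[xs>55].sum()
    g=r.mean(1); q=(xs>c-42)&(xs<c-18)
    return c,xs[q]-c,g[q]
E
python3 -c "
from h import *
R=prof('t3')
for f in('t2','t3','t4','t5','t6','t7','t8'):
    c,x,g=prof(f); gi=np.interp(np.arange(-38,-20,1.),x,g); print(f,c.round(2),gi.round(0).astype(int))"
```

```text
t2 70.21 [ 88  87  85  82  82  93 114 135 147 147 140 138 142 149 153 154 154 154]
t3 77.48 [ 88  87  85  80  79  88 110 132 146 149 145 139 141 150 156 157 157 156]
t4 94.98 [ 87  86  83  77  75  85 108 133 146 147 143 140 144 151 156 157 156 156]
t5 103.92 [ 90  88  85  79  74  83 105 130 144 148 145 139 139 145 152 154 154 156]
t6 109.39 [ 91  87  84  78  73  81 103 128 144 149 147 142 141 147 153 154 154 154]
t7 110.23 [ 88  87  85  80  74  76  93 119 140 149 145 141 140 147 152 154 154 154]
t8 110.22 [ 90  88  86  84  79  72  75  93 121 141 148 147 143 141 145 151 154 154]
```

Calibrated, the free edge is at −31.8 mm and the plate is now about 1.4 mm in. Next is the last stroke: let out, follow, then squeeze in small steps.

Request:
carry_out:
  offset:
    - [0,0,0]
    - [0,0,0]
    - [0,0,-0.4]
    - [0,0,-0.4]
    - [0,0,0]
  delta_rot:
    - [0,0,0]
    - [0,0,0]
    - [0,0,0]
    - [0,0,0]
    - [0,0,0]
  fingers: 0.7

```text
time: 12.22
tool_pos: [0.4999, -0.0033, 0.0721]
tcp_rot: [-1.408, 1.067, 1.408]
wrist_force: [0.1, -0.3, 0.7]
width: 0.847
```

Request:
carry_out:
  offset:
    - [0,0,0]
    - [0,0,0]
    - [0,0,0]
    - [0,0,0]
    - [0,0,0]
  delta_rot:
    - [0,0,0]
    - [0,0,0]
    - [0,0,0]
    - [0,0,0]
    - [0,0,0]
  fingers: 0.3

```text
time: 12.63
tool_pos: [0.4994, -0.001, 0.0729]
tcp_rot: [-1.405, 1.066, 1.409]
wrist_force: [-2.5, 6.2, 6.0]
width: 0.651
```

```bash
cat >> h.py <<'E'
def plate(f):
    st(); snap('top',f); c,x,g=prof(f); i=np.argmax((g>110)&(x>-34)); i=max(i,1)
    e=np.interp(110,g[i-1:i+1],x[i-1:i+1]); print(f,'comb',c.round(2),'edge',e.round(2),'plate~',(e+31.8).round(2), g[::4].round().astype(int))
E
python3 -c "
from h import *
plate('t9')"
```

```text
t 12.63 board xyz mm [-0.2  2.2 72.9] toolz 105.6 down [-0.001  0.003 -1.   ] F board -6.62 -0.74 5.97 w 0.6512
t9 comb 110.22 edge -28.33 plate~ 3.47 [123 110 103 100  99  94  90  88  87  84  79  73  76  93 119 140 148 145
 141 140 146 150 153 150]
```

Request:
carry_out:
  offset:
    - [0,0,0]
    - [0,0,0]
    - [0,0,0]
    - [0,0,0]
    - [0,0,0]
  delta_rot:
    - [0,0,0]
    - [0,0,0]
    - [0,0,0]
    - [0,0,0]
    - [0,0,0]
  fingers: 0.22

```text
time: 13.1
tool_pos: [0.4993, -0.0004, 0.0731]
tcp_rot: [-1.404, 1.065, 1.41]
wrist_force: [-3.6, 8.5, 8.1]
width: 0.611
```

```bash
python3 -c "
from h import *
plate('t10')"
```

```text
t 13.1 board xyz mm [-0.9  2.2 73.1] toolz 105.6 down [-0.001  0.004 -1.   ] F board -9.19 -1.18 8.07 w 0.6111
t10 comb 110.23 edge -27.36 plate~ 4.44 [131 118 107 102 100  99  98  95  92  88  86  80  73  75  94 120 140 148
 148 142 138 142 150 150]
```

Pressing as intended, with the plate at about 4.4 mm. I'll continue in small steps.

Request:
carry_out:
  offset:
    - [0,0,0]
    - [0,0,0]
    - [0,0,0]
    - [0,0,0]
    - [0,0,0]
  delta_rot:
    - [0,0,0]
    - [0,0,0]
    - [0,0,0]
    - [0,0,0]
    - [0,0,0]
  fingers: 0.15

```text
time: 13.57
tool_pos: [0.4993, 0.0, 0.0734]
tcp_rot: [-1.403, 1.065, 1.41]
wrist_force: [-5.3, 9.2, 10.1]
width: 0.574
```

```bash
python3 -c "
from h import *
plate('t11'); bar('t11')
im=cv2.imread('pics/t11.png')[225:265,325:365]; im=cv2.resize(im,None,fx=10,fy=10,interpolation=cv2.INTER_CUBIC)
snap('scene','s11'); b=cv2.imread('pics/s11.png')[190:250,250:330]; b=cv2.resize(b,(533,400),interpolation=cv2.INTER_CUBIC)
cv2.imwrite('pics/c8.png',cv2.resize(np.hstack([im,b]),(790,339)))"
```

```text
t 13.57 board xyz mm [-1.2  2.3 73.4] toolz 105.6 down [-0.001  0.005 -1.   ] F board -10.27 -2.62 10.1 w 0.5737
t11 comb 110.22 edge -26.26 plate~ 5.54 [142 135 121 108 101  99  99  98  93  89  88  85  78  72  74  92 118 138
 148 146 140 137 144 147]
bar rear y -60 [107.9 155.4] 114
bar rear y -35 [108.  155.3] 110
bar rear y 35 [107.8 155.4] 103
bar rear y 60 [107.6 155.7] 104
```

View pics/c8.png

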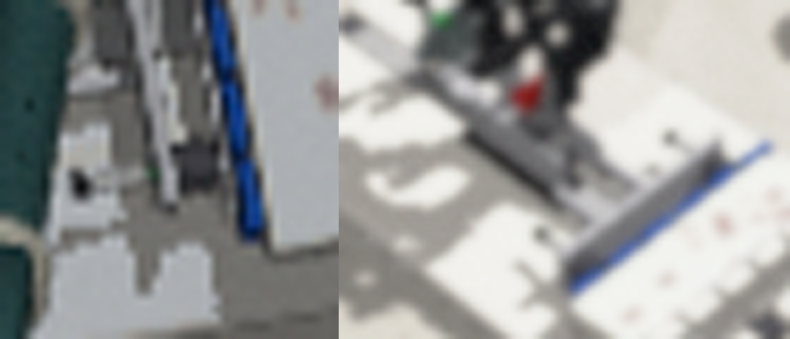

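A faint green section now shows on the pin behind the bracket at crop (150,168), so the plate is past 4 mm. The gap says about 5.5 mm, and the bar looks square. One more small step.

Request:
carry_out:
  offset:
    - [0,0,0]
    - [0,0,0]
    - [0,0,0]
    - [0,0,0]
    - [0,0,0]
  delta_rot:
    - [0,0,0]
    - [0,0,0]
    - [0,0,0]
    - [0,0,0]
    - [0,0,0]
  fingers: 0.1

```text
time: 14.08
tool_pos: [0.4993, 0.0003, 0.0735]
tcp_rot: [-1.403, 1.064, 1.41]
wrist_force: [-4.5, 11.3, 11.0]
width: 0.551
```

Request:
carry_out:
  offset:
    - [0,0,0]
    - [0,0,0]
    - [0,0,0]
    - [0,0,0]
    - [0,0,0]
  delta_rot:
    - [0,0,0]
    - [0,0,0]
    - [0,0,0]
    - [0,0,0]
    - [0,0,0]

```text
time: 14.5
tool_pos: [0.4993, 0.0003, 0.0735]
tcp_rot: [-1.403, 1.064, 1.41]
wrist_force: [-4.8, 10.9, 10.4]
width: 0.548
```

```bash
python3 -c "
from h import *
plate('t12'); bar('t12')
im=cv2.imread('pics/t12.png')[225:265,325:365]; cv2.imwrite('pics/c9.png',cv2.resize(im,None,fx=12,fy=12,interpolation=cv2.INTER_CUBIC))"
```

```text
t 14.5 board xyz mm [-1.5  2.4 73.5] toolz 105.6 down [-0.001  0.005 -1.   ] F board -11.74 -1.64 10.42 w 0.5484
t12 comb 110.22 edge -25.47 plate~ 6.33 [144 140 130 118 107 101  99  98  97  95  92  88  83  76  72  76  96 123
 142 147 144 140 140 143]
bar rear y -60 [108.6 155.2] 108
bar rear y -35 [107.7 155.4] 110
bar rear y 35 [107.8 156.2] 101
bar rear y 60 [107.2 156. ] 103
```

View pics/c9.png

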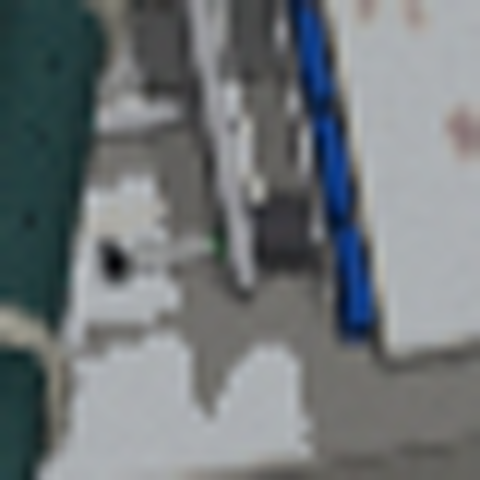

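The green section is visible at crop (215,243) with no red. The plate is at about 6.3 mm and steady, with the bar square at the fence, so I'll hand it in.

```bash
python3 -c "
from h import *
st(); print(finish_job())"
```

```text
t 14.55 board xyz mm [-1.5  2.4 73.5] toolz 105.6 down [-0.001  0.005 -1.   ] F board -12.03 -2.16 11.42 w 0.5483
the job is handed in; nothing more can be done
None
```

I threw the feed lever into the green notch, pumped the trigger through six full strokes, and handed in at 14.5 s holding a seventh, partly squeezed. The job reports no verdict, so these are my own last checks:

- **Springs:** the comb is about 6.3 mm into its springs, measured from the bracket-to-comb gap. By the given spring rate that is about 8 N on the bar. The green pin section shows behind the bracket and no red does.
- **Bar:** it lies square against the fence within the roughly 1 mm measuring scatter, and the comb has stopped moving, at 110.2 mm.
- **Trigger:** it is held at a 0.548 opening, about 47 mm over both bars, which is about 0.26 rad.
- **Lever:** the knob was at the green notch when I checked after the throw and after the first stroke. I did not check it separately at the end.

In two checks, things did not quite agree:

- **Spring travel per squeeze:** at the end it grew by only 0.6 to 0.75 of half the grip's closing, so I trusted the picture gap rather than the finger opening.
- **Board length:** it measured about 6 mm short in the top view. I therefore placed everything relative to features seen in the same picture.

I did not measure the bystanders again. None of the moves went near them.

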